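Lock the hamper flap with its quarter-turn fastener

ROBOT

A 6-joint arm with a two-finger parallel gripper is mounted at the origin on the work surface. World frame = base frame: x ahead of the robot, y to its left, z up, the work surface at z = 0. Lengths are in mm, angles in rad, forces in N, time in s.
With the tool pointing down it reaches from about 275 to 1000 mm from the base axis. Payload 8.4 kg.
Tool frame: the origin (TCP) lies at the very end of the fingers, on their centre line; the grasp point (between the pads) lies 19 mm behind it; z points along the fingers, y is the direction in which the jaws open and shut (so a half turn about z gives the same grasp; the last joint's range is limited). The gripper opens to 85 mm and grips with 20 to 120 N. Pads are 22 mm wide; open, the fingers measure 114 mm over their backs; the gripper's body (76 mm by 85 mm) begins 54 mm behind the grasp point. The pads swing forward as they close: fully open they stand 13 mm farther back than shut.
Start: joints at [-1.252, 0.353, 1.633, -0, 1.155, -0.002], TCP at [197.077, -593.118, 231.281] pointing down, gripper open.
Joint ranges: [-2.63, 2.63], [-0.92, 2.1], [0.06, 2.66], [-1.3, 4.44], [0, 2.69], [-3.02, 3.02]. Speed limits (rad/s): [2.22, 2.22, 2.79, 3.14, 3.14, 3.14].

INTERFACE

Orientations are given as [roll, pitch, yaw] about the fixed x, y, z axes, in that order (R = Rz(yaw) Ry(pitch) Rx(roll)).
In Python, from rig import r gives the robot as it stands.
- The arm moves only by the tool move_arm, never from a script. Its argument "increments" is a list of rows, each an object of numbers: "tx", "ty", "tz": the shift along the tool's x, y, z in cm; "rx", "ry", "rz": the turn, a rotation vector about the tool's x, y, z in degrees; "gripper": the gripper's target within -1 to 1 (fully open at 1, half-way at 0, shut at -1). A call has 1 to 12 rows; each row shifts and turns the commanded pose from where the row before left it, along the tool's axes as they then stand; what a row does not reach is not made up. A row lasts 1/10 s, in which the tool goes at most 50 mm and 8.59 degrees, less where a joint would pass 70% of its speed; a pose out of reach is approached as far as the arm can. A call is refused whole if a number of a shift passes 5 or a number of a turn 8.59, either way. A call with a gripper value outside its range is refused whole. The fingers move at their own pace and stop on an object; "squeeze" is the grip in N (left out, the last holds). Time passes only in rows, so rows that do not move let the fingers close. It gives the time, the measured TCP pose, the force and the opening at its end, in the units of the state.
- r.sense(): the state, without advancing time (a new reading comes with each control period).
- r.grab_frame(name): name is "side" or "top" or "wrist"; returns (picture, depth): 400x640x3 uint8, red, green, blue; 400x640 float32, mm along the optical axis (not along the pixel's ray), 0 where there is no reading.
- r.camera_model(name): a dict with "fx", "fy", "cx", "cy" (pixels), "R" (3x3) and "t" (3): a world point X has camera coordinates R X + t; the wrist camera has in their place "hand_eye" (4x4, takes a point from camera to tool coordinates, whose origin is the TCP and whose axes are the flange's). Camera axes: x right, y down, z forward; pixel columns grow to the right and rows downward; lengths in mm; the calibration is good to about 2 mm. A picture is of the moment at which its call begins: read the wrist's pose just before it. camera_model takes no time and is no camera call.
- r.sign_off(): hands the job in, once; it reports no verdict.
Trained networks look in the newest picture that a camera, given by its name, has taken for a name from the list of things; names that differ only in an ending like _2 or _b are one class to them, and where a whole thing is asked for, a point or a joint stands for the part that bears it (a point fixed in the world has none). Each returns a list of dicts, best first, with "confidence" (0 to 1); they miss things now and then, are a little off and sometimes report something else, mostly with a low value. They report only what shows in the picture. A call takes as long as a camera call.
- r.cut_out(query, camera): "mask" (400x640 bool, what is visible of it) and "bbox" ([left, top, right, bottom] in pixels, round what is visible of it).
- r.place_of(query, camera): "location" ([row, column] in pixels: a listed point, or the origin of a listed thing).
The state is a dict: "clock": time; "qpos": joint angles; "qvel": joint speeds; "joint_efforts": joint torques, N m; "eef_pos": TCP position; "tcp_rot": TCP orientation; "contact_force": force on the tool from outside, world axes, zero at the start; "wrist_torque": the same for the moment, N m; "opening": opening from 0.0 (shut) to 1.0 (fully open).
Only numpy, scipy, OpenCV 4.12 (cv2) and the standard library are available. Lean on these libraries where they do the work, as an engineer would, in place of code of your own. Each camera call takes 0.05 s, during which the arm holds its last target. There are 200 camera calls.

TASK

The front flap of the rattan-look hamper stands ajar on its spring. With your fingertips in the slot of the flap's round fastener, push the flap down shut, then, keeping it down, turn the fastener clockwise (seen from above) as far as it goes, so that its slot runs front to back and the flap stays locked shut when you let go. Nothing is to be picked up, and everything standing on and around the hamper stays where it is; finish with the hand clear.

Things in the scene. Friction and masses are not known exactly. Their poses are not given: they have to be found in the camera images.
- hamper: Low brown rattan-look plastic hamper, fixed, 430 deep (x) x 480 wide (y) x 200 mm high. Origin on the floor below the flap's hinge line, z up, -x to its front (robot's side). Front wall at x = -185, rear at +245 mm. The flap covers x -166 to -1, y -127 to +127 mm; shut, it is flush with the fixed lid, top at z = 200. Loose things stand on the lid behind the flap and on both side margins.
- flap (a joint): Angle of the front flap about its hinge (along the hamper's y, at x = 0, z = 200 mm), rad: 0 shut on a rigid stop, 0.14 ajar (front edge 23 mm up), where a spring holds it at the start. Pressed at the fastener it takes 2 to 3 N to start and about 5 N to hold shut; let go, it springs up unless the fastener is locked.
- fastener (a joint): Turn of the fastener, rad, growing clockwise from above: 0 slot parallel to the hamper's y, 1.57 slot parallel to its x, at a rigid stop, locked. Starts at 0 to 0.4. Friction holds it (2 to 4 N at 32 mm from the axis). From about 0.7 rad on its cam goes under the front rim: the flap must then be within 4 mm of shut at the fastener, or it jams.
- slot_middle (a point): Middle of the slot's floor, on the turning axis; y along the slot, z out of the dial. The fastener is a light grey plastic dial, 104 mm across, top 18 mm above the flap, with one straight slot right across it, open at both ends, 36 mm wide, 14 mm deep, with a dark floor. Flap shut: at (-105, 0, 204) mm in the hamper's frame; flap ajar: about 15 mm higher.
- slot_end (a point): Point on the slot's floor 32 mm from the axis, a good place for the shut fingertips; turns with the fastener. At fastener angle a, flap shut, it lies at (-105 - 32 sin a, -32 cos a, 204) mm in the hamper's frame: on the -y side of the axis at 0, on the front (-x) side at 1.57.
- tray: Round bamboo tray, 224 mm wide, 18 mm high, on the rear lid; loose, to be left alone. Origin under its centre, z up.
- dish: White ceramic dish, 72 mm wide, on the tray; loose, to be left alone. Origin under its centre, z up.
- nail_box: Beige plastic nail box, 64 x 44 x 27 mm, on the tray; loose, to be left alone. Origin under its centre, z up.
- pumice_brush: Wooden pumice brush, 95 x 36 x 30 mm, on the tray; loose, to be left alone. Origin under its centre, z up.
- glass_jar: Lidded glass jar, 56 mm wide, 90 mm high, on the tray; loose, to be left alone. Origin under its centre, z up.
- lotion: White bottle, 44 mm wide, 100 mm high, on the lid margin at the hamper's -y side; loose, to be left alone. Origin under its centre, z up.
- tumbler: White ceramic tumbler, 68 mm wide, 85 mm high, on the lid margin at the hamper's +y side; loose, to be left alone. Origin under its centre, z up.
- shampoo: Beige bottle, 64 mm wide, 190 mm high, on the floor to the left of the hamper; loose, to be left alone. Origin under its centre, z up.

How it is judged:
By the outcome, as a careful person would: the job done as asked, in the order asked, and still so for the second after the job is handed in, with the robot touching nothing.
It also fails if it takes over 42 s, if anything falls off the work surface, if the arm or the gripper's body presses on something with over 40 N, if the wrist force passes 120 N, or if a joint passes its speed limit or range.

## Working session

There is one attempt and no reset: what is moved stays moved. The work goes in short steps, Python scripts to look and compute and a tool call to move; the robot and the scene stay as the last step left them, time stands still between calls to the robot, and variables do not carry over. Pictures are saved under pics/ and viewed, about 8 in all and at most 12, crops included, and the job is handed in when it is done.

Besides the shell and the picture viewer there is one more tool, called after "Call:" as name(argument=value, ...) on one line, values as JSON. move_arm: Moves the arm, as the interface text tells. Its arguments: {"type":"object","properties":{"increments":{"type":"array","items":{"type":"object","properties":{"tx":{"type":"number"},"ty":{"type":"number"},"tz":{"type":"number"},"rx":{"type":"number"},"ry":{"type":"number"},"rz":{"type":"number"},"gripper":{"type":"number"}}}},"squeeze":{"type":"number"}},"required":["increments"]}

```bash
mkdir -p pics
cat > h.py <<'E'
import numpy as np, cv2
from rig import r
from scipy.spatial.transform import Rotation as Ro
def world(name,d,rows,cols):
    m=r.camera_model(name); z=d[rows,cols]
    P=np.stack([(cols-m['cx'])/m['fx']*z,(rows-m['cy'])/m['fy']*z,z],-1)
    if 'R' in m: return (P-np.array(m['t']))@np.array(m['R'])
    s=r.sense();H=np.array(m['hand_eye']);Q=P@H[:3,:3].T+H[:3,3]
    return Q@Ro.from_euler('xyz',s['tcp_rot']).as_matrix().T+s['eef_pos']
E
python3 - <<'E'
from h import *
print(r.sense())
for c in ('top','side'):
    p,d=r.grab_frame(c); im=p[:,:,::-1].copy()
    for q in ('slot_middle','slot_end','hamper','flap','lotion','tumbler'):
        for k in r.place_of(q,c)[:2]:
            a,b=np.round(k['location']).astype(int)
            if 0<=a<400 and 0<=b<640:
                print(c,q,round(k['confidence'],2),(a,b),world(c,d,np.array([a]),np.array([b])).round(1))
                cv2.circle(im,(int(b),int(a)),3,(0,0,255),1); cv2.putText(im,q,(int(b)+4,int(a)),0,.35,(0,0,255))
    cv2.imwrite(f'pics/{c}0.png',im)
E
```

```text
{'clock': 0.0, 'qpos': array([-1.25242965e+00,  3.53657829e-01,  1.63414341e+00,  2.46669265e-07,
        1.15520789e+00, -2.40360668e-03]), 'qvel': array([-0.00038178,  0.0022183 ,  0.0011057 , -0.00049716,  0.0018482 ,
        0.0011615 ]), 'joint_efforts': array([ 2.03686413e-04, -6.05246830e+01, -3.42067766e+01, -4.51139840e-05,
        9.37761128e-03, -1.23111795e-05]), 'eef_pos': array([ 196.90713676, -592.66053901,  230.55167055]), 'tcp_rot': array([-3.14017618e+00, -3.63018182e-06,  3.20770176e-01]), 'contact_force': array([0.46112782, 0.14498638, 0.1760584 ]), 'wrist_torque': array([0.06424366, 0.00214448, 0.03431677]), 'opening': 0.999051149907861}
top slot_middle 0.64 (np.int64(256), np.int64(410)) [[479.5 -43.1 217.7]]
top slot_end 0.65 (np.int64(256), np.int64(422)) [[479.6 -71.3 223.1]]
top hamper 0.56 (np.int64(231), np.int64(385)) [[542.1  15.8 205. ]]Traceback (most recent call last):
  File "<stdin>", line 6, in <module>
ValueError: it knows: dish, glass_jar, hamper, lotion, nail_box, pumice_brush, shampoo, slot_end, slot_middle, tray, tumbler
```

Run:
```python
from h import *
for c in ('top','side'):
    p,d=r.grab_frame(c); im=p[:,:,::-1].copy()
    np.save(f'{c}_d.npy',d); np.save(f'{c}_p.npy',p)
    for q in ('slot_middle','slot_end','hamper','lotion','tumbler','tray'):
        for k in r.place_of(q,c)[:1]:
            a,b=np.round(k['location']).astype(int)
            if 0<=a<400 and 0<=b<640:
                print(c,q,round(k['confidence'],2),(int(a),int(b)),world(c,d,np.array([a]),np.array([b])).round(1))
                cv2.circle(im,(int(b),int(a)),2,(0,0,255),1)
    if c=='top':
        m=r.cut_out('hamper',c)[0]; print(m['bbox'])
        rr,cc=np.nonzero(m['mask']&(d>0)); P=world(c,d,rr,cc); P=P[(P[:,2]>180)&(P[:,2]<235)]
        print(cv2.minAreaRect(P[:,:2].astype(np.float32)))
    rr,cc=np.nonzero(d>0);P=world(c,d,rr,cc)
    # grey dial: slot dark floor, print crop
    cv2.imwrite(f'pics/{c}0.png',im if c=='side' else cv2.resize(im[120:360,260:580],None,fx=2.5,fy=2.5))
```

```text
top slot_middle 0.89 (254, 411) [[484.3 -45.2 219.7]]
top slot_end 0.55 (259, 422) [[472.5 -71.6 221.1]]
top hamper 0.71 (228, 385) [[549.7  15.7 204.8]]
top lotion 0.57 (221, 481) [[ 563.  -207.3  257.8]]
top tumbler 0.77 (264, 328) [[456.7 157.3 208.2]]
top tray 0.74 (174, 379) [[690.6  29.5 201.7]]
[275.0, 107.3, 513.9, 319.3]
((606.5457153320312, -2.02294921875), (450.91510009765625, 500.6348571777344), 19.18943977355957)
side slot_middle 0.76 (240, 268) [[482.7 -51.5 219.4]]
side slot_end 0.67 (251, 267) [[482.4 -92.5 222. ]]
side lotion 0.79 (300, 311) [[ 569.3 -247.1  227.7]]
side tumbler 0.86 (201, 260) [[455.1 121.2 212.6]]
side tray 0.6 (224, 356) [[681.7 -35.7 236.5]]
```

View pics/top0.png

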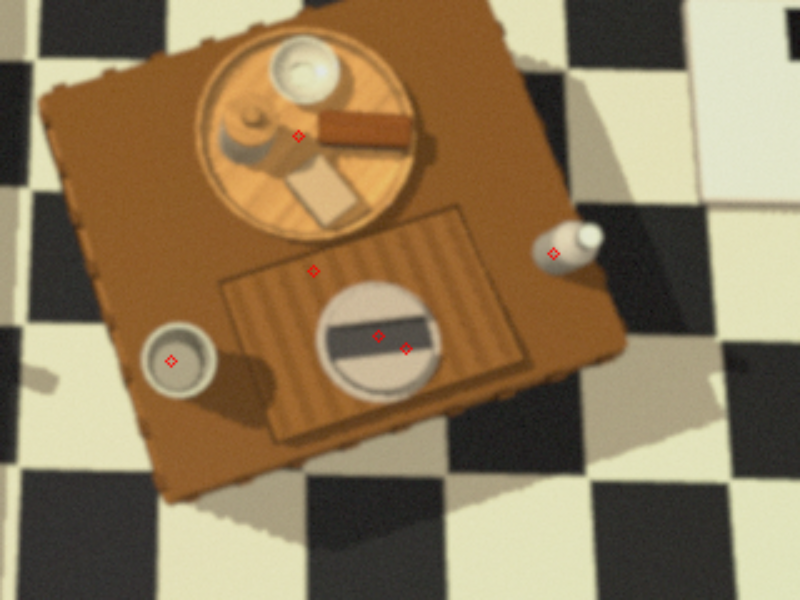

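View pics/side0.png

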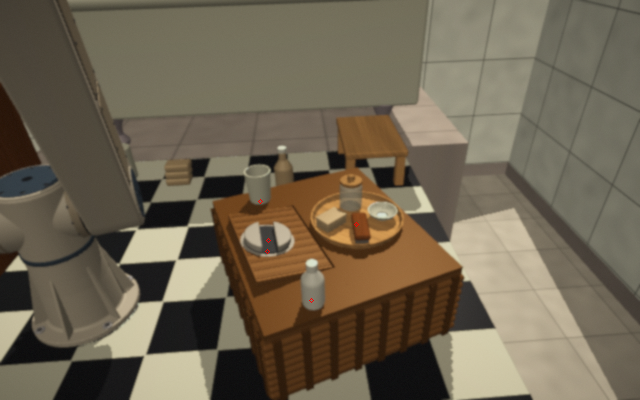

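Top view: the dial is at about (378,340) in the crop, and its slot runs from (330,342) to (430,332). Hamper yaw looks like about +18°, with the fastener at about 0.2 rad. The side view agrees. Next I fit this accurately.

```bash
cat > fit.py <<'E'
from h import *
def fit(c,p,d,ctr=(483,-46)):
    rr,cc=np.nonzero(d>0); P=world(c,d,rr,cc); col=p[rr,cc].astype(float)
    sat=col.max(1)-col.min(1); near=np.hypot(P[:,0]-ctr[0],P[:,1]-ctr[1])<75
    dark=near&(sat<45)&(col.max(1)<120)&(P[:,2]>185)&(P[:,2]<245)
    grey=near&(sat<60)&(col.mean(1)>130)&(P[:,2]>190)&(P[:,2]<250)
    m=np.zeros(d.shape,np.uint8); m[rr[dark],cc[dark]]=1
    n,l,st,_=cv2.connectedComponentsWithStats(m); k=1+np.argmax(st[1:,4])
    s=dark&(l[rr,cc]==k); Q=P[s]
    rect=cv2.minAreaRect(Q[:,:2].astype(np.float32))
    v=np.linalg.eigh(np.cov(Q[:,:2].T))[1][:,1]; v*=-np.sign(v[1])
    print('slot n',s.sum(),'mean',Q.mean(0).round(1),'z pct',np.percentile(Q[:,2],[10,50,90]).round(1),'dir',np.arctan2(v[1],v[0]).round(3),'rect',rect)
    G=P[grey]; print('dial n',len(G),'circle',cv2.minEnclosingCircle(G[:,:2].astype(np.float32)),'z',np.percentile(G[:,2],[10,50,90]).round(1))
    L=P[(sat>50)&(P[:,2]>196)&(P[:,2]<206)]
    return P,L
E
python3 - <<'E'
from fit import *
p,d=np.load('top_p.npy'),np.load('top_d.npy'); P,L=fit('top',p,d)
L=L[(L[:,0]>330)&(L[:,0]<900)]
print('lid',cv2.minAreaRect(L[:,:2].astype(np.float32)),np.median(L[:,2]))
print(np.array(r.camera_model('wrist')['hand_eye']).round(3),r.camera_model('wrist')['fx'],r.sense()['clock'])
E
```

```text
slot n 519 mean [482.9 -45.3 219.2] z pct [216.  219.2 222.6] dir -1.431 rect ((482.9119873046875, -45.283294677734375), (31.06390380859375, 100.36553955078125), 7.6872076988220215)
dial n 1125 circle ((479.7647705078125, -45.33986282348633), 59.5294189453125) z [215.4 230.1 239.6]
lid ((606.56640625, -2.229583740234375), (431.1236572265625, 481.23883056640625), 19.11338233947754) 201.26788879611115
[[-0.00000e+00 -9.64000e-01 -2.64000e-01  6.71670e+01]
 [ 1.00000e+00  0.00000e+00 -1.00000e-03 -3.83000e-01]
 [ 1.00000e-03 -2.64000e-01  9.64000e-01 -1.43946e+02]
 [ 0.00000e+00  0.00000e+00  0.00000e+00  1.00000e+00]] 297.9195984659201 0.95
```

Call:
move_arm(increments=[{"tx": 3.1, "ty": -2.85, "tz": -0.5, "gripper": -1}, {"tx": 3.1, "ty": -2.85, "tz": -0.5}, {"tx": 3.1, "ty": -2.85, "tz": -0.5}, {"tx": 3.1, "ty": -2.85, "tz": -0.5}, {"tx": 3.1, "ty": -2.85, "tz": -0.5}, {"tx": 3.1, "ty": -2.85, "tz": -0.5}, {"tx": 3.1, "ty": -2.85, "tz": -0.5}, {"tx": 3.1, "ty": -2.85, "tz": -0.5}, {"tx": 3.1, "ty": -2.85, "tz": -0.5}, {"tx": 3.1, "ty": -2.85, "tz": -0.5}, {"tx": 3.1, "ty": -2.85, "tz": -0.5}, {"tx": 3.1, "ty": -2.85, "tz": -0.5}])

```text
invalid input
```

Call:
move_arm(increments=[{"rz": -8.5}, {"rz": -8.5}, {"rz": -8.5}, {"rz": -8.5}, {"rz": -8.5}, {"rz": -8.5}, {"rz": -8.5}, {"rz": -8.5}, {"rz": -8.5}, {"rz": -8.5}])

```text
invalid input
```

Call:
move_arm(increments=[{"rz": -8.5}, {"rz": -8.5}, {"rz": -8.5}, {"rz": -8.5}, {"rz": -8.5}, {"rz": -8.5}, {"rz": -8.5}, {"rz": -8.5}, {"rz": -8.5}, {"rz": -8.5}])

```text
invalid input
```

Call:
move_arm(increments=[{"tx": 3.1, "ty": -2.85, "tz": -0.5, "rx": 0, "ry": 0, "rz": 0, "gripper": -1}])

```text
clock: 1.05
eef_pos: [216.3, -558.7, 235.7]
tcp_rot: [3.14, 0.001, 0.318]
contact_force: [1.8, 0.3, 0.3]
opening: 0.859
```

All keys are required in each row.

Call:
move_arm(increments=[{"tx": 3.1, "ty": -2.85, "tz": -0.5, "rx": 0, "ry": 0, "rz": 0, "gripper": -1}, {"tx": 3.1, "ty": -2.85, "tz": -0.5, "rx": 0, "ry": 0, "rz": 0, "gripper": -1}, {"tx": 3.1, "ty": -2.85, "tz": -0.5, "rx": 0, "ry": 0, "rz": 0, "gripper": -1}, {"tx": 3.1, "ty": -2.85, "tz": -0.5, "rx": 0, "ry": 0, "rz": 0, "gripper": -1}, {"tx": 3.1, "ty": -2.85, "tz": -0.5, "rx": 0, "ry": 0, "rz": 0, "gripper": -1}, {"tx": 3.1, "ty": -2.85, "tz": -0.5, "rx": 0, "ry": 0, "rz": 0, "gripper": -1}, {"tx": 3.1, "ty": -2.85, "tz": -0.5, "rx": 0, "ry": 0, "rz": 0, "gripper": -1}, {"tx": 3.1, "ty": -2.85, "tz": -0.5, "rx": 0, "ry": 0, "rz": 0, "gripper": -1}, {"tx": 3.1, "ty": -2.85, "tz": -0.5, "rx": 0, "ry": 0, "rz": 0, "gripper": -1}, {"tx": 3.1, "ty": -2.85, "tz": -0.5, "rx": 0, "ry": 0, "rz": 0, "gripper": -1}, {"tx": 3.1, "ty": -2.85, "tz": -0.5, "rx": 0, "ry": 0, "rz": 0, "gripper": -1}])

```text
clock: 2.15
eef_pos: [442.9, -149.7, 291.8]
tcp_rot: [3.141, -0.001, 0.321]
contact_force: [0.6, -0.8, -0.0]
opening: -0.002
```

Call:
move_arm(increments=[{"tx": 0, "ty": 0, "tz": 0, "rx": 0, "ry": 0, "rz": -8.5, "gripper": -1}, {"tx": 0, "ty": 0, "tz": 0, "rx": 0, "ry": 0, "rz": -8.5, "gripper": -1}, {"tx": 0, "ty": 0, "tz": 0, "rx": 0, "ry": 0, "rz": -8.5, "gripper": -1}, {"tx": 0, "ty": 0, "tz": 0, "rx": 0, "ry": 0, "rz": -8.5, "gripper": -1}, {"tx": 0, "ty": 0, "tz": 0, "rx": 0, "ry": 0, "rz": -8.5, "gripper": -1}, {"tx": 0, "ty": 0, "tz": 0, "rx": 0, "ry": 0, "rz": -8.5, "gripper": -1}, {"tx": 0, "ty": 0, "tz": 0, "rx": 0, "ry": 0, "rz": -8.5, "gripper": -1}, {"tx": 0, "ty": 0, "tz": 0, "rx": 0, "ry": 0, "rz": -8.5, "gripper": -1}, {"tx": 0, "ty": 0, "tz": 0, "rx": 0, "ry": 0, "rz": -8.5, "gripper": -1}, {"tx": 0, "ty": 0, "tz": 0, "rx": 0, "ry": 0, "rz": -8.5, "gripper": -1}])

```text
clock: 3.15
eef_pos: [442.2, -151.3, 291.4]
tcp_rot: [3.141, 0.0, 1.81]
contact_force: [-0.6, 0.8, 0.2]
opening: 0.003
```

Call:
move_arm(increments=[{"tx": 0, "ty": 0, "tz": 0, "rx": 0, "ry": 0, "rz": -8.5, "gripper": -1}, {"tx": 0, "ty": 0, "tz": 0, "rx": 0, "ry": 0, "rz": -8.5, "gripper": -1}, {"tx": 0, "ty": 0, "tz": 0, "rx": 0, "ry": 0, "rz": -8.5, "gripper": -1}, {"tx": 0, "ty": 0, "tz": 0, "rx": 0, "ry": 0, "rz": -8.5, "gripper": -1}, {"tx": 0, "ty": 0, "tz": 0, "rx": 0, "ry": 0, "rz": -8.5, "gripper": -1}, {"tx": 0, "ty": 0, "tz": 0, "rx": 0, "ry": 0, "rz": -8.5, "gripper": -1}, {"tx": 0, "ty": 0, "tz": 0, "rx": 0, "ry": 0, "rz": -8.5, "gripper": -1}, {"tx": 0, "ty": 0, "tz": 0, "rx": 0, "ry": 0, "rz": -8.5, "gripper": -1}, {"tx": 0, "ty": 0, "tz": 0, "rx": 0, "ry": 0, "rz": -8.5, "gripper": -1}, {"tx": 0, "ty": 0, "tz": 0, "rx": 0, "ry": 0, "rz": -8.5, "gripper": -1}])

```text
clock: 4.15
eef_pos: [442.2, -151.3, 291.4]
tcp_rot: [-3.142, 0.0, -2.989]
contact_force: [0.4, 0.2, -0.1]
opening: 0.001
```

Call:
move_arm(increments=[{"tx": -2.7, "ty": 3.3, "tz": 0, "rx": 0, "ry": 0, "rz": 0.7, "gripper": -1}, {"tx": -2.65, "ty": 3.3, "tz": 0, "rx": 0, "ry": 0, "rz": 0, "gripper": -1}, {"tx": 0, "ty": 0, "tz": 0, "rx": 0, "ry": 0, "rz": 0, "gripper": -1}])

```text
clock: 4.45
eef_pos: [488.0, -75.3, 291.5]
tcp_rot: [3.141, 0.002, -3.005]
contact_force: [0.0, 0.1, -0.3]
opening: 0.002
```

Run:
```python
from fit import *
s=r.sense(); p,d=r.grab_frame('wrist'); print(s['eef_pos'].round(1),s['tcp_rot'].round(3),s['qpos'].round(2),s['clock'])
fit('wrist',p,d)
im=p[:,:,::-1].copy()
for q in('slot_middle','slot_end'):
    for k in r.place_of(q,'wrist')[:1]:
        a,b=np.round(k['location']).astype(int); print(q,k['confidence'],a,b,world('wrist',d,np.array([a]),np.array([b])).round(1)); cv2.circle(im,(int(b),int(a)),3,(0,0,255),1)
cv2.imwrite('pics/w1.png',im)
```

```text
[488.  -75.3 291.5] [ 3.141e+00  2.000e-03 -3.005e+00] [-0.16  0.09  1.84  0.    1.22 -1.87] 4.45
slot n 5624 mean [484.7 -45.4 220.2] z pct [217.5 219.8 222.9] dir -1.436 rect ((483.45831298828125, -44.816802978515625), (32.34580993652344, 102.40509796142578), 6.715902805328369)
dial n 10333 circle ((479.20123291015625, -44.957435607910156), 59.91441345214844) z [220.8 234.6 239.6]
slot_middle 0.82 206 359 [[480.1 -46.5 217.8]]
slot_end 0.96 205 319 [[481.8 -77.6 221.9]]
```

View pics/w1.png

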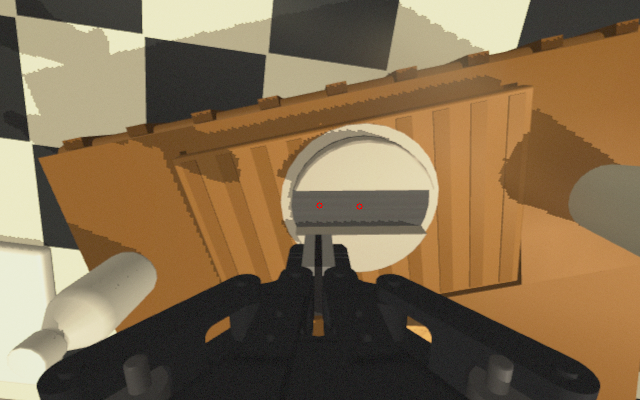

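The slot lies along the image rows, from (292,190) to (430,235), so the fingers' yaw is already aligned with it. The fingertips need a shift of about 3 mm, then I go down.

Call:
move_arm(increments=[{"tx": 0.28, "ty": -0.18, "tz": 1.6, "rx": 0, "ry": 0, "rz": 0, "gripper": -1}, {"tx": 0, "ty": 0, "tz": 1.6, "rx": 0, "ry": 0, "rz": 0, "gripper": -1}, {"tx": 0, "ty": 0, "tz": 1.6, "rx": 0, "ry": 0, "rz": 0, "gripper": -1}, {"tx": 0, "ty": 0, "tz": 1.0, "rx": 0, "ry": 0, "rz": 0, "gripper": -1}, {"tx": 0, "ty": 0, "tz": 0.7, "rx": 0, "ry": 0, "rz": 0, "gripper": -1}, {"tx": 0, "ty": 0, "tz": 0, "rx": 0, "ry": 0, "rz": 0, "gripper": -1}])

```text
clock: 5.2
eef_pos: [482.9, -81.0, 225.7]
tcp_rot: [3.141, -0.001, -3.008]
contact_force: [-0.1, 0.2, 0.1]
opening: -0.001
```

Run:
```python
from h import *
p,d=r.grab_frame('wrist'); cv2.imwrite('pics/w2.png',p[100:,120:520,::-1])
s=r.sense();print(s['contact_force'],s['eef_pos'])
```

```text
[0.65164303 0.07775453 0.67233528] [483.36320572 -80.89420106 226.30969633]
```

View pics/w2.png

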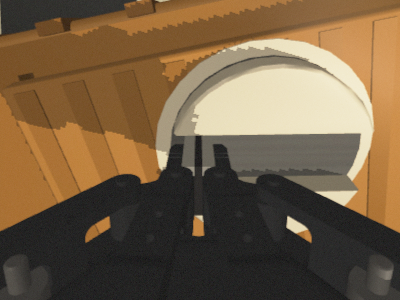

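The fingertips are inside the slot's outer half, clear of its walls, with zero force. Pressing down now.

Call:
move_arm(increments=[{"tx": -0.15, "ty": 0.2, "tz": 0.4, "rx": 0, "ry": 0, "rz": 0, "gripper": -1}, {"tx": 0, "ty": 0, "tz": 0.4, "rx": 0, "ry": 0, "rz": 0, "gripper": -1}, {"tx": 0, "ty": 0, "tz": 0.4, "rx": 0, "ry": 0, "rz": 0, "gripper": -1}, {"tx": 0, "ty": 0, "tz": 0.4, "rx": 0, "ry": 0, "rz": 0, "gripper": -1}, {"tx": 0, "ty": 0, "tz": 0, "rx": 0, "ry": 0, "rz": 0, "gripper": -1}])

```text
clock: 5.75
eef_pos: [484.7, -78.6, 209.9]
tcp_rot: [-3.141, -0.0, -3.007]
contact_force: [-0.9, -2.6, 4.3]
opening: -0.001
```

Call:
move_arm(increments=[{"tx": 0, "ty": 0, "tz": 0.3, "rx": 0, "ry": 0, "rz": 0, "gripper": -1}, {"tx": 0, "ty": 0, "tz": 0, "rx": 0, "ry": 0, "rz": 0, "gripper": -1}])

```text
clock: 5.95
eef_pos: [484.8, -78.6, 207.2]
tcp_rot: [-3.141, 0.0, -3.008]
contact_force: [-0.8, -2.3, 3.9]
opening: -0.001
```

Call:
move_arm(increments=[{"tx": 0, "ty": 0, "tz": 0.2, "rx": 0, "ry": 0, "rz": 0, "gripper": -1}, {"tx": 0, "ty": 0, "tz": 0, "rx": 0, "ry": 0, "rz": 0, "gripper": -1}])

```text
clock: 6.15
eef_pos: [484.8, -78.6, 205.2]
tcp_rot: [-3.141, 0.0, -3.007]
contact_force: [-1.1, -3.3, 5.0]
opening: -0.005
```

Call:
move_arm(increments=[{"tx": 0, "ty": 0, "tz": 0.15, "rx": 0, "ry": 0, "rz": 0, "gripper": -1}, {"tx": 0, "ty": 0, "tz": 0, "rx": 0, "ry": 0, "rz": 0, "gripper": -1}])

```text
clock: 6.35
eef_pos: [484.9, -78.5, 203.9]
tcp_rot: [-3.141, 0.0, -3.007]
contact_force: [-1.1, -3.8, 5.3]
opening: -0.0
```

Call:
move_arm(increments=[{"tx": 0, "ty": 0, "tz": 0.1, "rx": 0, "ry": 0, "rz": 0, "gripper": -1}, {"tx": 0, "ty": 0, "tz": 0, "rx": 0, "ry": 0, "rz": 0, "gripper": -1}])

```text
clock: 6.55
eef_pos: [485.3, -78.5, 203.7]
tcp_rot: [-3.141, 0.001, -3.008]
contact_force: [-2.4, -2.6, 12.8]
opening: -0.002
```

The flap is on its stop at z 203.7 with 13 N. Next, sidle to the leading slot wall, then orbit clockwise about the axis.

Call:
move_arm(increments=[{"tx": 0.2, "ty": 0, "tz": 0, "rx": 0, "ry": 0, "rz": 0, "gripper": -1}, {"tx": 0.2, "ty": 0, "tz": 0, "rx": 0, "ry": 0, "rz": 0, "gripper": -1}, {"tx": 0.1, "ty": 0, "tz": 0, "rx": 0, "ry": 0, "rz": 0, "gripper": -1}, {"tx": 0, "ty": 0, "tz": 0, "rx": 0, "ry": 0, "rz": 0, "gripper": -1}])

```text
clock: 6.95
eef_pos: [481.5, -78.8, 203.8]
tcp_rot: [-3.142, 0.004, -3.008]
contact_force: [2.4, -0.2, 8.9]
opening: -0.001
```

Call:
move_arm(increments=[{"tx": 0.28, "ty": 0.01, "tz": 0, "rx": 0, "ry": 0, "rz": 5, "gripper": -1}, {"tx": 0.28, "ty": 0.01, "tz": 0, "rx": 0, "ry": 0, "rz": 5, "gripper": -1}, {"tx": 0, "ty": 0, "tz": 0, "rx": 0, "ry": 0, "rz": 0, "gripper": -1}])

```text
clock: 7.25
eef_pos: [475.3, -78.8, 203.7]
tcp_rot: [3.14, 0.003, 3.098]
contact_force: [1.2, 1.1, 9.6]
opening: -0.004
```

Call:
move_arm(increments=[{"tx": 0.34, "ty": 0.02, "tz": 0, "rx": 0, "ry": 0, "rz": 6, "gripper": -1}, {"tx": 0.34, "ty": 0.02, "tz": 0, "rx": 0, "ry": 0, "rz": 6, "gripper": -1}, {"tx": 0.34, "ty": 0.02, "tz": 0, "rx": 0, "ry": 0, "rz": 6, "gripper": -1}, {"tx": 0, "ty": 0, "tz": 0, "rx": 0, "ry": 0, "rz": 0, "gripper": -1}])

```text
clock: 7.65
eef_pos: [465.4, -76.5, 203.7]
tcp_rot: [3.139, 0.003, 2.783]
contact_force: [0.8, 2.7, 9.9]
opening: 0.002
```

Run:
```python
from fit import *
p,d=r.grab_frame('wrist'); cv2.imwrite('pics/w3.png',p[100:,120:520,::-1])
fit('wrist',p,d,(480,-46))
```

```text
slot n 9513 mean [480.  -41.1 210.9] z pct [204.7 205.6 231.3] dir -2.133 rect ((481.62396240234375, -45.57347869873047), (103.7614974975586, 31.36388397216797), 66.92057037353516)
dial n 17274 circle ((478.06536865234375, -43.85151290893555), 59.969661712646484) z [202.2 218.9 219.9]
```

View pics/w3.png

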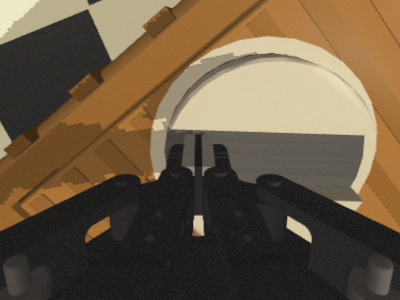

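The slot is following the fingers: it lies almost parallel to the image rows, at a ≈ 0.7. The dial top at z 219 means the flap is shut. Continuing.

Call:
move_arm(increments=[{"tx": 0.34, "ty": 0.02, "tz": 0, "rx": 0, "ry": 0, "rz": 6, "gripper": -1}, {"tx": 0.34, "ty": 0.02, "tz": 0, "rx": 0, "ry": 0, "rz": 6, "gripper": -1}, {"tx": 0.34, "ty": 0.02, "tz": 0, "rx": 0, "ry": 0, "rz": 6, "gripper": -1}, {"tx": 0.34, "ty": 0.02, "tz": 0, "rx": 0, "ry": 0, "rz": 6, "gripper": -1}, {"tx": 0, "ty": 0, "tz": 0, "rx": 0, "ry": 0, "rz": 0, "gripper": -1}])

```text
clock: 8.2
eef_pos: [454.3, -69.2, 203.7]
tcp_rot: [3.138, 0.002, 2.364]
contact_force: [2.2, 2.5, 9.2]
opening: -0.001
```

Call:
move_arm(increments=[{"tx": 0.34, "ty": 0.02, "tz": 0, "rx": 0, "ry": 0, "rz": 6, "gripper": -1}, {"tx": 0.34, "ty": 0.02, "tz": 0, "rx": 0, "ry": 0, "rz": 6, "gripper": -1}, {"tx": 0.34, "ty": 0.02, "tz": 0, "rx": 0, "ry": 0, "rz": 6, "gripper": -1}, {"tx": 0, "ty": 0, "tz": 0, "rx": 0, "ry": 0, "rz": 0, "gripper": -1}])

```text
clock: 8.6
eef_pos: [448.2, -61.1, 203.7]
tcp_rot: [3.138, 0.001, 2.05]
contact_force: [1.0, 1.2, 8.8]
opening: 0.0
```

Call:
move_arm(increments=[{"tx": 0.25, "ty": 0.02, "tz": 0, "rx": 0, "ry": 0, "rz": 4.4, "gripper": -1}, {"tx": 0.25, "ty": 0.02, "tz": 0, "rx": 0, "ry": 0, "rz": 4, "gripper": -1}, {"tx": 0, "ty": 0, "tz": 0, "rx": 0, "ry": 0, "rz": 0, "gripper": -1}])

```text
clock: 8.9
eef_pos: [446.3, -56.6, 203.7]
tcp_rot: [3.139, 0.0, 1.905]
contact_force: [0.8, 0.3, 8.2]
opening: 0.004
```

Call:
move_arm(increments=[{"tx": 0.2, "ty": 0, "tz": 0, "rx": 0, "ry": 0, "rz": 0, "gripper": -1}, {"tx": 0, "ty": 0, "tz": 0, "rx": 0, "ry": 0, "rz": 0, "gripper": -1}])

```text
clock: 9.1
eef_pos: [445.8, -55.2, 203.7]
tcp_rot: [3.139, 0.001, 1.907]
contact_force: [0.7, -2.5, 8.9]
opening: 0.002
```

Call:
move_arm(increments=[{"tx": 0.2, "ty": 0, "tz": 0, "rx": 0, "ry": 0, "rz": 0, "gripper": -1}, {"tx": 0, "ty": 0, "tz": 0, "rx": 0, "ry": 0, "rz": 0, "gripper": -1}])

```text
clock: 9.3
eef_pos: [445.3, -53.7, 203.8]
tcp_rot: [3.138, 0.002, 1.908]
contact_force: [1.4, -5.0, 8.8]
opening: 0.0
```

Call:
move_arm(increments=[{"tx": 0.2, "ty": 0, "tz": 0, "rx": 0, "ry": 0, "rz": 0, "gripper": -1}, {"tx": 0, "ty": 0, "tz": 0, "rx": 0, "ry": 0, "rz": 0, "gripper": -1}])

```text
clock: 9.5
eef_pos: [444.7, -51.8, 203.7]
tcp_rot: [3.138, 0.002, 1.907]
contact_force: [0.8, -5.4, 8.7]
opening: 0.001
```

Call:
move_arm(increments=[{"tx": 0.2, "ty": 0, "tz": 0, "rx": 0, "ry": 0, "rz": 0, "gripper": -1}, {"tx": 0, "ty": 0, "tz": 0, "rx": 0, "ry": 0, "rz": 0, "gripper": -1}])

```text
clock: 9.7
eef_pos: [444.0, -50.0, 203.7]
tcp_rot: [3.138, 0.002, 1.908]
contact_force: [1.9, -5.0, 8.4]
opening: -0.001
```

Run:
```python
from fit import *
p,d=r.grab_frame('wrist'); cv2.imwrite('pics/w4.png',p[100:,120:520,::-1])
fit('wrist',p,d,(480,-46)); print('want dir',0.3336-np.pi)
```

```text
slot n 5683 mean [494.1 -38.8 206.5] z pct [204.6 205.3 206.3] dir -2.978 rect ((489.0932922363281, -41.597171783447266), (82.87124633789062, 31.499357223510742), 12.986401557922363)
dial n 16996 circle ((478.7249450683594, -43.712608337402344), 60.08457565307617) z [202.2 218.9 219.9]
want dir -2.807992653589793
```

View pics/w4.png

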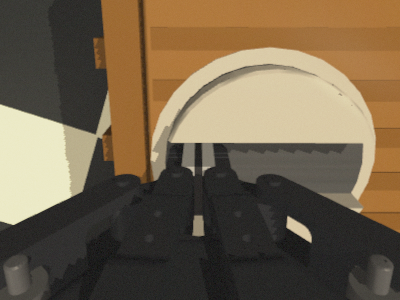

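The slot edge now runs parallel to the flap's slats, at row 143. I keep pushing to confirm the stop.

Call:
move_arm(increments=[{"tx": 0.2, "ty": 0, "tz": 0, "rx": 0, "ry": 0, "rz": 0, "gripper": -1}, {"tx": 0, "ty": 0, "tz": 0, "rx": 0, "ry": 0, "rz": 0, "gripper": -1}])

```text
clock: 9.95
eef_pos: [444.0, -49.4, 203.9]
tcp_rot: [3.138, 0.005, 1.908]
contact_force: [3.7, -13.3, 6.6]
opening: 0.0
```

Call:
move_arm(increments=[{"tx": 0.15, "ty": 0, "tz": 0, "rx": 0, "ry": 0, "rz": 0, "gripper": -1}, {"tx": 0, "ty": 0, "tz": 0, "rx": 0, "ry": 0, "rz": 0, "gripper": -1}])

```text
clock: 10.15
eef_pos: [444.0, -49.2, 204.0]
tcp_rot: [3.138, 0.008, 1.909]
contact_force: [5.5, -20.5, 4.0]
opening: 0.001
```

It is at the stop: the side force rose to 21 N with no further motion. Releasing and retreating.

Call:
move_arm(increments=[{"tx": -0.3, "ty": 0, "tz": -0.2, "rx": 0, "ry": 0, "rz": 0, "gripper": -1}, {"tx": -0.2, "ty": 0, "tz": -0.3, "rx": 0, "ry": 0, "rz": 0, "gripper": -1}, {"tx": -0.1, "ty": 0, "tz": -1, "rx": 0, "ry": 0, "rz": 0, "gripper": -1}, {"tx": 0, "ty": 0, "tz": -2, "rx": 0, "ry": 0, "rz": 0, "gripper": -1}, {"tx": 0, "ty": 0, "tz": -3, "rx": 0, "ry": 0, "rz": 0, "gripper": -1}, {"tx": 0, "ty": 0, "tz": -4, "rx": 0, "ry": 0, "rz": 0, "gripper": -1}, {"tx": 0, "ty": -1, "tz": -3, "rx": 0, "ry": 0, "rz": 0, "gripper": -1}, {"tx": 0, "ty": 0, "tz": 0, "rx": 0, "ry": 0, "rz": 0, "gripper": -1}])

```text
clock: 10.95
eef_pos: [434.7, -55.2, 342.1]
tcp_rot: [3.136, 0.002, 1.907]
contact_force: [-0.5, 0.5, -0.4]
opening: 0.002
```

Run:
```python
from fit import *
p,d=r.grab_frame('wrist'); print(r.sense()['contact_force'].round(1)); P,_=fit('wrist',p,d,(480,-46)); cv2.imwrite('pics/w5.png',p[:,:,::-1])
xh=np.array([np.cos(.3336),np.sin(.3336)]); o=np.array([578.2,-12]); H=np.c_[(P[:,:2]-o)@xh,(P[:,:2]-o)@[-xh[1],xh[0]],P[:,2]]
for n,m in {'flap front edge':(H[:,0]>-160)&(H[:,0]<-150)&(abs(H[:,1])<100),'rim':(H[:,0]>-182)&(H[:,0]<-172)&(abs(H[:,1])<100),'dial':(H[:,2]>212)&(np.hypot(H[:,0]+105,H[:,1])<55)}.items(): print(n,m.sum(),np.median(H[m],0).round(1) if m.any() else '')
for q in('slot_middle','slot_end'):
    for k in r.place_of(q,'wrist')[:1]:
        a,b=np.round(k['location']).astype(int); print(q,k['confidence'],world('wrist',d,np.array([a]),np.array([b])).round(1))
p,d=r.grab_frame('top')
for q in ('lotion','tumbler','tray'):
    a,b=np.round(r.place_of(q,'top')[0]['location']).astype(int); print(q,a,b)
```

```text
[-0.6 -0.2 -0.3]
slot n 3314 mean [478.3 -45.5 204.2] z pct [203.2 204.1 205.1] dir -2.811 rect ((478.4501037597656, -45.7216911315918), (102.49528503417969, 35.55489730834961), 16.450265884399414)
dial n 7315 circle ((477.99957275390625, -44.23785400390625), 59.631004333496094) z [201.3 217.8 218.9]
flap front edge 7569 [-155.3   18.8  412.6]
rim 5032 [-176.7   17.7  397.1]
dial 34852 [-123.1   18.6  416.8]
slot_middle 0.63 [[476.4 -43.9 203.7]]
slot_end 0.82 [[450.  -57.5 201.1]]
lotion 222 481
tumbler 267 329
tray 175 381
```

View pics/w5.png

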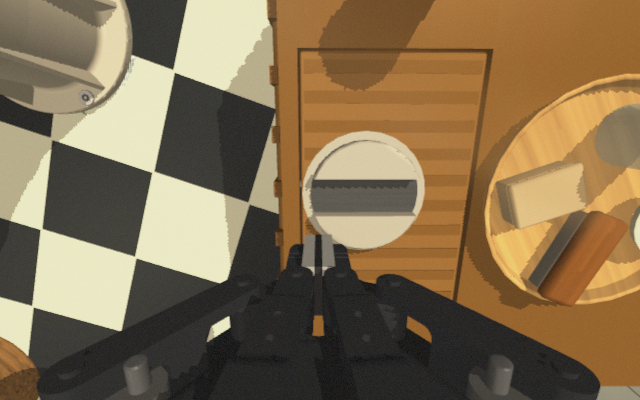

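The slot runs front to back (a ≈ 1.57), its floor is at z 204 so the flap is shut, and the hand is clear above it.

```bash
python3 -c "
from rig import r
print(r.sign_off())"
```

```text
the job is handed in; nothing more can be done
None
```

The flap is shut and the fastener is locked; I handed the job in at about 11 s on the clock. With the shut fingertips in the slot I pushed the flap onto its stop (z 203.7, 13 N). Keeping it down, I turned the fastener clockwise until the side force rose to 21 N without further motion. Then I backed off and lifted the hand clear.

**After letting go:**
- The slot direction was −2.811 rad against −2.808 wanted, so the fastener is at about 1.57.
- The slot floor was at z 204, so the flap stayed shut.
- The contact force was about 0.

**Loose things:** The lotion, tumbler and tray were within 1–3 pixels of where they started in the top picture. I did not check the dish, nail box, brush, jar and shampoo one by one.

**Checks that failed or disagreed:**
- The last script's flap-edge and rim heights (about 400 mm) came out wrong, most likely because the hand was in the same region, so I ignored them.
- One slot-direction fit made while turning was thrown off by the fingers (−2.978). The picture and the final fit replaced it.

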